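Ring the pass bell and draw the gelato spade out of the half-covered pan

ROBOT

A 7-joint arm with a two-finger parallel gripper is mounted at the origin on the work surface. World frame = base frame: x ahead of the robot, y to its left, z up, the work surface at z = 0. Lengths are in m, angles in rad, forces in N, time in s.
With the tool pointing down it reaches from about 0.425 to 0.925 m from the base axis. Payload 6.8 kg.
Tool frame: the origin (TCP) lies on the mounting face of the last link; the fingertips stand 173 mm ahead of it and the grasp point (between the pads) lies 155 mm ahead of it; z points along the fingers, y is the line along which they close (so a half turn about z gives the same grasp; the last joint's range is limited). The gripper opens to 85 mm and grips with 20 to 120 N. Pads are 22 mm wide; open, the fingers measure 114 mm over their backs; the gripper's body (76 mm by 85 mm) begins 54 mm behind the grasp point. The pads swing forward as they close: fully open they stand 13 mm farther back than shut.
Start: joints at [1.14, 0.477, 0.022, 1.555, -0.011, 1.109, -0.083], TCP at [0.214, -0.64, 0.405] pointing down, gripper open.
Joint ranges: [-2.96, 2.96], [-0.34, 2.1], [-1.41, 1.46], [0.24, 2.44], [-1.37, 4.51], [0.17, 1.92], [-2.96, 2.96]. Speed limits (rad/s): [2.39, 2.39, 3.14, 3.14, 3.14, 3.14, 3.14].

INTERFACE

Orientations are given as a rotation vector (axis times angle).
In Python, from bench import r gives the robot as it stands.
- The arm moves only by the tool arm_command, never from a script. Its argument "plan" is a list of rows, each an object of numbers: "claw": the closure, from 0 (fully open) to 1 (shut); "tx", "ty", "tz": the shift along the tool's x, y, z in m; "ax", "ay", "az": the turn, a rotation vector about the tool's x, y, z in degrees. A call has exactly 10 rows; each row shifts and turns the commanded pose from where the row before left it, along the tool's axes as they then stand; what a row does not reach is not made up. A row lasts 1/12 s, in which the tool goes at most 41.7 mm and 7.16 degrees, less where a joint would pass 70% of its speed; a pose out of reach is approached as far as the arm can. A call is refused whole if a number of a shift passes 0.0417 or a number of a turn 7.16, either way. A call with a gripper value outside its range is refused whole. The fingers move at their own pace and stop on an object; "squeeze" is the grip in N (left out, the last holds). Time passes only in rows, so rows that do not move let the fingers close, or fill a call up. It gives the time, the measured TCP pose, the force, the opening and the grip force at its end, in the units of the state.
- r.get_obs(): the state, without advancing time (a new reading comes with each control period).
- r.grab_frame(name): name is "side" or "top" or "wrist"; returns the picture (420x560x3 uint8, red, green, blue); there is no depth.
- r.camera_model(name): a dict with "fx", "fy", "cx", "cy" (pixels), "position" and "orientation" of the camera in the world; the wrist camera has in their place "tool_from_camera" (4x4, takes a point from camera to tool coordinates, whose origin is the TCP and whose axes are the flange's). Camera axes: x right, y up, looking along -z (the intrinsics and any distortion apply to the point x, -y, -z); pixel columns grow to the right and rows downward; lengths in m; the calibration is good to about 2 mm. A picture is of the moment at which its call begins: read the wrist's pose just before it. camera_model takes no time and is no camera call.
- r.hand_in(): hands the job in; it is judged then, once.
Trained networks look in the newest picture that a camera, given by its name, has taken for a name from the list of things; names that differ only in an ending like _2 or _b are one class to them, and where a whole thing is asked for, a point or a joint stands for the part that bears it (a point fixed in the world has none). Each returns a list of dicts, best first, with "confidence" (0 to 1); they miss things now and then, are a little off and sometimes report something else, mostly with a low value. They report only what shows in the picture. A call takes as long as a camera call. They do not tell look-alikes from the thing itself.
- r.boxes_of(target, camera): "location" ([x, y, z] in m, in the coordinates of the camera as it stood for that picture, good to about 4 mm: the middle of the surface that is visible of it).
- r.tip_of(target, camera): "location" ([x, y, z] in m, in the coordinates of the camera as it stood for that picture, good to about 4 mm: a listed point, or the origin of a listed thing).
The state is a dict: "clock": time; "joints": joint angles; "qvel": joint speeds; "tau": joint torques, N m; "tcp_pos": TCP position; "orientation": TCP orientation; "contact_force": force on the tool from outside, world axes, zero at the start; "moment": the same for the moment, N m; "grip_width": finger opening in m; "gripper_force": force on a finger pad.
Only numpy, scipy, OpenCV 4.12 (cv2) and the standard library are available. Lean on these libraries where they do the work, as an engineer would, in place of code of your own. Each camera call takes 0.05 s, during which the arm holds its last target. There are 200 camera calls.

TASK

Ring the pass bell by pressing its red plunger right down to its stop and letting it spring back; then take the long gelato spade by its orange handle, draw it out slantwise through the open half of the half-covered pan, and finish holding it still in the gripper for the server to take, every part of it at least 5 cm above the pan and touching nothing else. Leave the grinder, the bowls and the meal boxes where they stand.

Things in the scene. Friction and masses are not known exactly. Their poses are not given: they have to be found in the camera images.
- pan: Fixed metal pan, 325 (x) x 176 (y) x 65 high, walls and floor 4 thick. Origin: centre of its underside, z up; +x points away from the robot, turned at most 0.3 rad. A clear fixed cover 5 thick (top 70 above the counter, blue strips on its two cross edges) closes the half at negative x, up to x = 0; the half at positive x (158 long, 168 wide inside) is open.
- spade: Loose spade, 250 long, 110-210 g, lying on the pan floor, +x within 0.06 rad of the pan's. Origin: mid length, on its flat underside, z up; +x to the handle end. Orange handle x 5 to 125, 24 wide, 22 high, in the open half; steel neck x -35 to 15, 16 wide, 8 high; blade x -125 to -25, 52 wide, 4 thick, under the cover. Longer than the opening: comes out only tilted, handle end up.
- spade_tip (a point): Free end of the spade's blade, mid thickness: at (-125, 0, 2) in the spade's frame.
- spade_end (a point): End of the spade's handle: at (125, 0, 11) in the spade's frame.
- bell_top (a point): Centre of the top face of the bell's red plunger head (20 across, 8 thick), 64 above the counter when up; it moves with the plunger. It sits over the middle of a brass dome bell, 86 across and 48 high, fixed to the counter to the left or right of the pan.
- bell_plunger (a joint): Travel of the bell's plunger in m: 0 up, 0.006 fully down at its hard stop. A spring pushes it back up: 1.2 N when up, 4.8 N fully down.
- grinder: Bystander: dark wooden pepper grinder, 56 across, 190 high, standing loose on the other side of the pan from the bell. Origin: centre of its underside.
- bowl_a: Bystander: cobalt ceramic bowl, 130 across, 60 high, loose, beyond the pan to the left. Origin: centre of its underside.
- bowl_b: Bystander: cobalt ceramic bowl, 130 across, 60 high, loose, beyond the pan to the right. Origin: centre of its underside.
- boxes: Bystander: stacked pair of closed glass meal boxes, one piece, 126 (x) x 176 (y) x 124 high, loose, far right. Origin: centre of its underside.
There are look-alikes about, which are no part of the job. Of the things that look like the part that bears bell_top, the smallest one is meant.

How it is judged:
By the outcome, as a careful person would: the job done as asked, in the order asked, and still so for the second after the job is handed in, while the arm keeps its last pose, push and grip.
It also fails if it takes over 51 s, if anything falls off the work surface, if the arm or the gripper's body presses on something with over 40 N, if the wrist force passes 120 N, or if a joint passes its speed limit or range.

## Working session

There is one attempt and no reset: what is moved stays moved. The work goes in short steps, Python scripts to look and compute and a tool call to move; the robot and the scene stay as the last step left them, time stands still between calls to the robot, and variables do not carry over. Pictures are saved under pics/ and viewed, at most 10 in all, crops included, and the job is handed in when it is done.

Besides the shell and the picture viewer there is one more tool, called after "Call:" by a JSON object that holds its "op" and its "data". arm_command: Moves the arm, as the interface text tells. Its arguments: {"type":"object","properties":{"plan":{"type":"array","items":{"type":"object","properties":{"claw":{"type":"number"},"tx":{"type":"number"},"ty":{"type":"number"},"tz":{"type":"number"},"ax":{"type":"number"},"ay":{"type":"number"},"az":{"type":"number"}}}},"squeeze":{"type":"number"}},"required":["plan"]}

```bash
mkdir -p pics; ls
cat > h.py <<'E'
import numpy as np, cv2
from scipy.spatial.transform import Rotation as R
from bench import r
def cam(name):
    m=r.camera_model(name)
    if 'tool_from_camera' in m:
        o=r.get_obs(); T=np.eye(4); T[:3,:3]=R.from_rotvec(o['orientation']).as_matrix(); T[:3,3]=o['tcp_pos']
        return m,T@np.array(m['tool_from_camera'])
    T=np.eye(4); q=np.array(m['orientation'])
    T[:3,:3]=(R.from_rotvec(q) if q.size==3 else R.from_quat(q) if q.size==4 else R.from_matrix(q)).as_matrix(); T[:3,3]=m['position']
    return m,T
def look(name,fn=None):
    m,T=cam(name); im=r.grab_frame(name)
    if fn: cv2.imwrite('pics/'+fn,im[:,:,::-1])
    return im,m,T
def find(f,t,name,T):
    for d in getattr(r,f)(t,name):
        print(name,f,t,round(d['confidence'],2),np.round((T@np.r_[d['location'],1])[:3],4))
E
python3 - <<'E'
from h import *
print(r.get_obs()); print(r.camera_model('top'))
for c in ('top','side'):
    im,m,T=look(c,c+'1.png')
    for t in ('pan','spade','spade_tip','spade_end','bell_top','grinder'): find('tip_of',t,c,T)
    find('boxes_of','bell_top',c,T)
E
```

```text
pics
{'clock': 0.0, 'joints': array([ 1.13990173,  0.47781285,  0.02235525,  1.5564581 , -0.01147776,
        1.10929936, -0.0831161 ]), 'qvel': array([ 3.26417369e-04,  5.34103154e-04,  2.12573769e-04,  1.32669961e-04,
        1.52525010e-03,  3.32965546e-04, -2.34475465e-05]), 'tau': array([ 4.44466541e-04, -5.96439493e+01,  1.60848476e+00, -2.81185770e+01,
        1.25244947e-02,  9.54562915e-03, -1.75245214e-05]), 'tcp_pos': array([ 0.21403165, -0.63987661,  0.40371438]), 'orientation': array([-3.09899499e+00, -5.04560626e-01,  7.20464812e-04]), 'contact_force': array([-0.19437171, -0.55508868, -0.26062378]), 'moment': array([-0.0372916 , -0.00739327,  0.0409191 ]), 'gripper_force': 0.0, 'grip_width': 0.08535783704707443}
{'fx': 401.6017346133239, 'fy': 401.6017346133239, 'cx': 276.27006625530646, 'cy': 211.058851503791, 'position': array([ 0.316713  , -0.05482845,  1.50759585]), 'orientation': array([ 0.0917218 , -0.13300201, -1.55500174])}
top tip_of pan 0.67 [ 0.5066 -0.0599 -0.0032]
top tip_of spade_end 0.71 [ 0.6367 -0.0728  0.0176]
top tip_of bell_top 0.54 [0.4608 0.461  0.0824]
top tip_of bell_top 0.5 [0.3359 0.2948 0.0821]
top tip_of bell_top 0.44 [0.4654 0.3313 0.0602]
top tip_of grinder 0.87 [ 0.4935 -0.3253  0.003 ]
top tip_of grinder 0.54 [ 0.5069 -0.057  -0.0026]
top boxes_of bell_top 0.44 [0.4606 0.4577 0.0824]
top boxes_of bell_top 0.41 [0.3305 0.29   0.082 ]
side tip_of pan 0.98 [ 5.14e-01 -6.05e-02  5.00e-04]
side tip_of pan 0.15 [ 0.5119 -0.0643 -0.0008]
side tip_of spade 0.67 [ 0.5137 -0.0636 -0.0011]
side tip_of spade 0.32 [0.4699 0.3378 0.0628]
side tip_of spade_end 0.81 [ 0.6338 -0.0738  0.0143]
side tip_of bell_top 0.58 [0.3397 0.2949 0.0819]
side tip_of bell_top 0.5 [0.4706 0.3373 0.0615]
side tip_of bell_top 0.48 [0.457  0.4639 0.0841]
side tip_of grinder 0.75 [0.4715 0.3327 0.0625]
side tip_of grinder 0.56 [ 0.499  -0.3269 -0.0049]
side boxes_of bell_top 0.62 [0.3407 0.2969 0.0844]
```

View pics/top1.png

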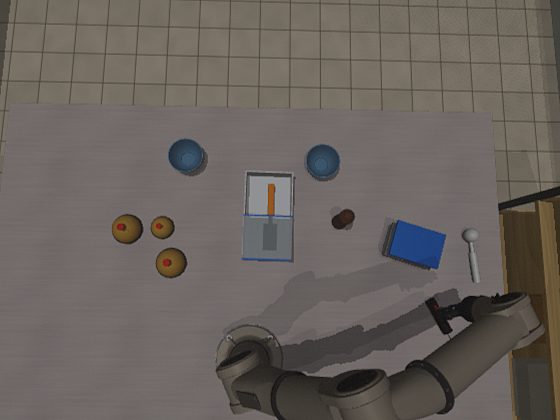

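View pics/side1.png

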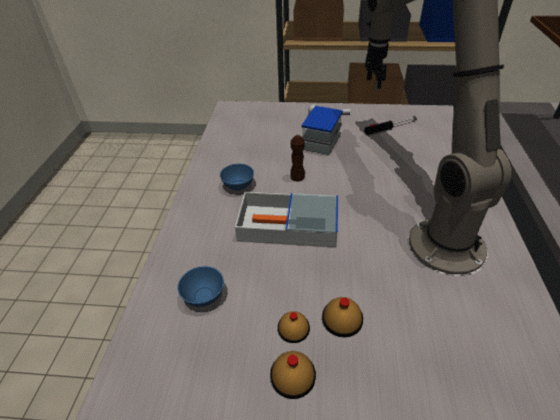

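The top view shows the smallest bell at about px (162,227), so its plunger is near (0.468, 0.335, 0.061). The pan is centred near px (268,216), with the orange handle at px (271,200) pointing away from the robot. I'll drive round to the bell with the gripper shut.

Call:
{"op": "arm_command", "data": {"plan": [{"tx": 0.0293,"ty": -0.0233,"claw": 1},{"tx": 0.0293,"ty": -0.0233,"claw": 1},{"tx": 0.0293,"ty": -0.0233,"claw": 1},{"tx": 0.0293,"ty": -0.0233,"claw": 1},{"tx": 0.0293,"ty": -0.0233,"claw": 1},{"tx": 0.0293,"ty": -0.0233,"claw": 1},{"tx": 0.0293,"ty": -0.0233,"claw": 1},{"tx": 0.0293,"ty": -0.0233,"claw": 1},{"tx": 0.0293,"ty": -0.0233,"claw": 1},{"tx": 0.0293,"ty": -0.0233,"claw": 1}]}}

```text
invalid input at $.plan[0]: expected keys claw, tx, ty, tz, ax, ay, az
```

Call:
{"op": "arm_command", "data": {"plan": [{"tx": 0.0293,"ty": -0.0233,"claw": 1},{"tx": 0.0293,"ty": -0.0233,"claw": 1},{"tx": 0.0293,"ty": -0.0233,"claw": 1},{"tx": 0.0293,"ty": -0.0233,"claw": 1},{"tx": 0.0098,"ty": -0.037,"claw": 1},{"tx": 0.0098,"ty": -0.037,"claw": 1},{"tx": 0.0098,"ty": -0.037,"claw": 1},{"tx": 0.0098,"ty": -0.037,"claw": 1},{"claw": 1},{"claw": 1}]}}

```text
invalid input at $.plan[0]: expected keys claw, tx, ty, tz, ax, ay, az
```

Run:
```python
from h import *
print(r.get_obs()['joints'])
im,m,T=look('wrist','w1.png')
for t in ('pan','spade','spade_tip','spade_end'): find('tip_of',t,'wrist',T)
print(m)
```

```text
[ 1.13990312  0.47696652  0.02239755  1.55537523 -0.01150296  1.10928283
 -0.08308857]
{'fx': 295.70007549296935, 'fy': 295.70007549296935, 'cx': 277.70061533907676, 'cy': 213.60700043323325, 'tool_from_camera': array([[ 4.52544702e-07,  9.64690561e-01,  2.63385878e-01,
         6.61191960e-02],
       [ 9.99999957e-01,  7.66169209e-05, -2.82339227e-04,
         8.66656059e-05],
       [-2.92549802e-04,  2.63385867e-01, -9.64690520e-01,
         3.05931687e-02],
       [ 0.00000000e+00,  0.00000000e+00,  0.00000000e+00,
         1.00000000e+00]])}
```

View pics/w1.png

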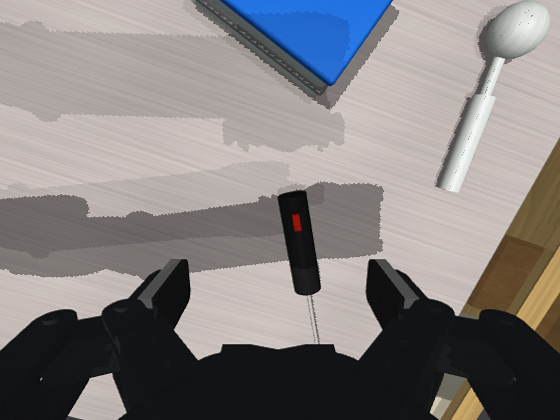

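The moves were refused because every row needs all the keys. The wrist view shows the start area, with the boxes at the top, a scoop at px (475,100) and a screwdriver at px (300,240).

Call:
{"op": "arm_command", "data": {"plan": [{"tx": 0.0293,"ty": -0.0233,"tz": 0,"ax": 0,"ay": 0,"az": 0,"claw": 1},{"tx": 0.0293,"ty": -0.0233,"tz": 0,"ax": 0,"ay": 0,"az": 0,"claw": 1},{"tx": 0.0293,"ty": -0.0233,"tz": 0,"ax": 0,"ay": 0,"az": 0,"claw": 1},{"tx": 0.0293,"ty": -0.0233,"tz": 0,"ax": 0,"ay": 0,"az": 0,"claw": 1},{"tx": 0.0293,"ty": -0.0233,"tz": 0,"ax": 0,"ay": 0,"az": 0,"claw": 1},{"tx": 0.0293,"ty": -0.0233,"tz": 0,"ax": 0,"ay": 0,"az": 0,"claw": 1},{"tx": 0.0293,"ty": -0.0233,"tz": 0,"ax": 0,"ay": 0,"az": 0,"claw": 1},{"tx": 0.0293,"ty": -0.0233,"tz": 0,"ax": 0,"ay": 0,"az": 0,"claw": 1},{"tx": 0.0293,"ty": -0.0233,"tz": 0,"ax": 0,"ay": 0,"az": 0,"claw": 1},{"tx": 0.0293,"ty": -0.0233,"tz": 0,"ax": 0,"ay": 0,"az": 0,"claw": 1}]}}

```text
clock: 1.88
tcp_pos: [0.4187, -0.3246, 0.405]
orientation: [3.1, 0.504, 0.001]
contact_force: [0.6, -1.3, 1.5]
grip_width: -0.0001
gripper_force: 0.0
```

Call:
{"op": "arm_command", "data": {"plan": [{"tx": 0.0293,"ty": -0.0233,"tz": 0,"ax": 0,"ay": 0,"az": 0,"claw": 1},{"tx": 0.0293,"ty": -0.0233,"tz": 0,"ax": 0,"ay": 0,"az": 0,"claw": 1},{"tx": 0.0293,"ty": -0.0233,"tz": 0,"ax": 0,"ay": 0,"az": 0,"claw": 1},{"tx": 0.0293,"ty": -0.0233,"tz": 0,"ax": 0,"ay": 0,"az": 0,"claw": 1},{"tx": 0.0098,"ty": -0.037,"tz": 0,"ax": 0,"ay": 0,"az": 0,"claw": 1},{"tx": 0.0098,"ty": -0.037,"tz": 0,"ax": 0,"ay": 0,"az": 0,"claw": 1},{"tx": 0.0098,"ty": -0.037,"tz": 0,"ax": 0,"ay": 0,"az": 0,"claw": 1},{"tx": 0.0098,"ty": -0.037,"tz": 0,"ax": 0,"ay": 0,"az": 0,"claw": 1},{"tx": 0,"ty": 0,"tz": 0,"ax": 0,"ay": 0,"az": 0,"claw": 1},{"tx": 0,"ty": 0,"tz": 0,"ax": 0,"ay": 0,"az": 0,"claw": 1}]}}

```text
clock: 2.72
tcp_pos: [0.4899, -0.0454, 0.4051]
orientation: [-3.099, -0.513, -0.001]
contact_force: [-0.3, -0.7, 0.3]
grip_width: -0.0002
gripper_force: 0.0
```

Run:
```python
from h import *
o=r.get_obs();print(o['joints'],o['tcp_pos'],o['orientation'])
im,m,T=look('wrist','w2.png')
for t in ('pan','spade','spade_tip','spade_end'): find('tip_of',t,'wrist',T)
```

```text
[ 0.25108527  0.19472688 -0.32235257  1.96465433  0.07308175  0.99239862
 -1.34828466] [ 0.4898646  -0.04544452  0.40510396] [-3.09935140e+00 -5.12965082e-01 -1.32570266e-03]
wrist tip_of pan 0.85 [ 0.5108 -0.0585 -0.0019]
wrist tip_of spade 0.79 [ 0.515  -0.0756  0.0065]
wrist tip_of spade_end 0.93 [ 0.6379 -0.0725  0.0211]
```

View pics/w2.png

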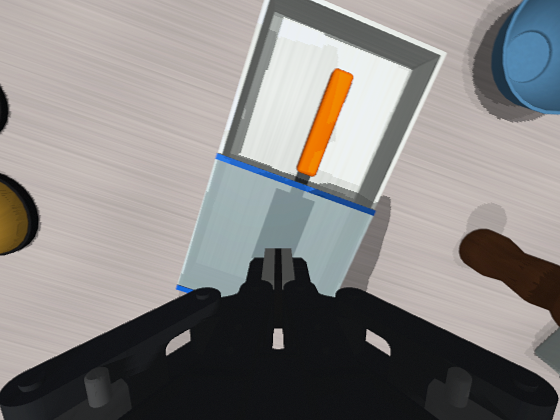

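The wrist view shows the pan, with the orange handle running from px (343,72) to (308,175) and the blue cover edge from (218,156) to (374,212). I'll project both through the calibration.

```bash
cat >> h.py <<'E'
def ray(u,v,m,T,z):
    d=T[:3,:3]@np.array([(u-m['cx'])/m['fx'],-(v-m['cy'])/m['fy'],-1.]); return T[:3,3]+d*(z-T[2,3])/d[2]
def handle(im,m,T,z=.026):
    h=cv2.cvtColor(im,cv2.COLOR_RGB2HSV); k=cv2.inRange(h,(5,170,90),(18,255,255))
    v,u=np.nonzero(k); P=np.array([ray(a,b,m,T,z)[:2] for a,b in zip(u,v)])
    (c,s,a)=cv2.minAreaRect(P.astype(np.float32)*1000); b=cv2.boxPoints((c,s,a)); print('handle',len(u),c,s,a); print(b)
E
python3 - <<'E'
from h import *
m,T=cam('wrist'); im=cv2.imread('pics/w2.png')[:,:,::-1]
handle(im,m,T)
a,b=ray(218,156,m,T,.07),ray(374,212,m,T,.07); print('cover edge',a,b,np.degrees(np.arctan2(*(a-b)[1::-1]))-90)
E
```

```text
handle 2223 (577.4309692382812, -74.94719696044922) (23.308691024780273, 117.82807922363281) 88.69188690185547
[[518.26624 -85.25356]
 [636.0636  -87.94344]
 [636.5957  -64.64083]
 [518.79834 -61.95095]]
cover edge [0.51230639 0.02134544 0.07      ] [ 0.50786073 -0.15176065  0.07      ] -1.4711329614296744
```

Call:
{"op": "arm_command", "data": {"plan": [{"tx": 0.0095,"ty": -0.0368,"tz": 0.01,"ax": 0,"ay": 0,"az": 0,"claw": 1},{"tx": 0.0095,"ty": -0.0368,"tz": 0.01,"ax": 0,"ay": 0,"az": 0,"claw": 1},{"tx": 0.0095,"ty": -0.0368,"tz": 0.01,"ax": 0,"ay": 0,"az": 0,"claw": 1},{"tx": 0.0095,"ty": -0.0368,"tz": 0.01,"ax": 0,"ay": 0,"az": 0,"claw": 1},{"tx": 0.0095,"ty": -0.0368,"tz": 0.01,"ax": 0,"ay": 0,"az": 0,"claw": 1},{"tx": 0.0095,"ty": -0.0368,"tz": 0.01,"ax": 0,"ay": 0,"az": 0,"claw": 1},{"tx": 0.0095,"ty": -0.0368,"tz": 0.01,"ax": 0,"ay": 0,"az": 0,"claw": 1},{"tx": 0,"ty": 0,"tz": 0,"ax": 0,"ay": 0,"az": 0,"claw": 1},{"tx": 0,"ty": 0,"tz": 0,"ax": 0,"ay": 0,"az": 0,"claw": 1},{"tx": 0,"ty": 0,"tz": 0,"ax": 0,"ay": 0,"az": 0,"claw": 1}]}}

```text
clock: 3.8
tcp_pos: [0.4718, 0.2164, 0.3344]
orientation: [3.1, 0.503, -0.001]
contact_force: [-0.9, -0.6, 0.2]
grip_width: 0.0002
gripper_force: 0.0
```

Run:
```python
from h import *
o=r.get_obs();print(o['joints'],o['tcp_pos'],o['orientation'])
im,m,T=look('wrist','w3.png')
find('tip_of','bell_top','wrist',T)
h=cv2.cvtColor(im,cv2.COLOR_RGB2HSV); k=cv2.inRange(h,(0,180,80),(4,255,255))|cv2.inRange(h,(175,180,80),(180,255,255))
n,l,s,c=cv2.connectedComponentsWithStats(k)
for i in range(1,n):
    if s[i,4]>30: print(s[i],c[i],ray(*c[i],m,T,.063))
```

```text
[-0.17599211  0.34282385 -0.45075994  1.97011294  0.19326306  0.87089423
 -1.9785143 ] [0.47178108 0.21641954 0.3343861 ] [ 3.10025048e+00  5.02720658e-01 -1.07573615e-03]
[129 162  26  24 461] [141.58785249 173.44902386] [0.46921706 0.33189444 0.063     ]
```

View pics/w3.png

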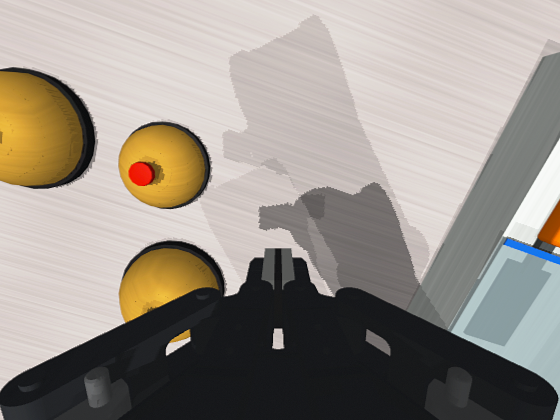

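The target bell's plunger is at px (142,173), which puts it at (0.469, 0.332). I'll move over it and stop 10 mm above.

Call:
{"op": "arm_command", "data": {"plan": [{"tx": 0.0113,"ty": -0.0368,"tz": 0,"ax": 0,"ay": 0,"az": 0,"claw": 1},{"tx": 0.0113,"ty": -0.0368,"tz": 0,"ax": 0,"ay": 0,"az": 0,"claw": 1},{"tx": 0.0113,"ty": -0.0368,"tz": 0,"ax": 0,"ay": 0,"az": 0,"claw": 1},{"tx": 0,"ty": 0,"tz": 0.029,"ax": 0,"ay": 0,"az": 0,"claw": 1},{"tx": 0,"ty": 0,"tz": 0.029,"ax": 0,"ay": 0,"az": 0,"claw": 1},{"tx": 0,"ty": 0,"tz": 0.02,"ax": 0,"ay": 0,"az": 0,"claw": 1},{"tx": 0,"ty": 0,"tz": 0.009,"ax": 0,"ay": 0,"az": 0,"claw": 1},{"tx": 0,"ty": 0,"tz": 0,"ax": 0,"ay": 0,"az": 0,"claw": 1},{"tx": 0,"ty": 0,"tz": 0,"ax": 0,"ay": 0,"az": 0,"claw": 1},{"tx": 0,"ty": 0,"tz": 0,"ax": 0,"ay": 0,"az": 0,"claw": 1}]}}

```text
clock: 4.73
tcp_pos: [0.4693, 0.3329, 0.2492]
orientation: [-3.1, -0.503, -0.004]
contact_force: [-0.8, -0.3, -0.5]
grip_width: -0.0002
gripper_force: 0.0
```

Call:
{"op": "arm_command", "data": {"plan": [{"tx": 0,"ty": 0,"tz": 0.004,"ax": 0,"ay": 0,"az": 0,"claw": 1},{"tx": 0,"ty": 0,"tz": 0.004,"ax": 0,"ay": 0,"az": 0,"claw": 1},{"tx": 0,"ty": 0,"tz": 0.003,"ax": 0,"ay": 0,"az": 0,"claw": 1},{"tx": 0,"ty": 0,"tz": 0.002,"ax": 0,"ay": 0,"az": 0,"claw": 1},{"tx": 0,"ty": 0,"tz": 0.001,"ax": 0,"ay": 0,"az": 0,"claw": 1},{"tx": 0,"ty": 0,"tz": 0,"ax": 0,"ay": 0,"az": 0,"claw": 1},{"tx": 0,"ty": 0,"tz": 0,"ax": 0,"ay": 0,"az": 0,"claw": 1},{"tx": 0,"ty": 0,"tz": 0,"ax": 0,"ay": 0,"az": 0,"claw": 1},{"tx": 0,"ty": 0,"tz": 0,"ax": 0,"ay": 0,"az": 0,"claw": 1},{"tx": 0,"ty": 0,"tz": 0,"ax": 0,"ay": 0,"az": 0,"claw": 1}]}}

```text
clock: 5.57
tcp_pos: [0.4687, 0.333, 0.2339]
orientation: [-3.101, -0.505, -0.001]
contact_force: [1.5, 0.2, 3.5]
grip_width: -0.0003
gripper_force: 1.6
```

Contact, with the plunger about half way down at 3.5 N. I'll press on to the stop.

Call:
{"op": "arm_command", "data": {"plan": [{"tx": 0,"ty": 0,"tz": 0.001,"ax": 0,"ay": 0,"az": 0,"claw": 1},{"tx": 0,"ty": 0,"tz": 0.001,"ax": 0,"ay": 0,"az": 0,"claw": 1},{"tx": 0,"ty": 0,"tz": 0.001,"ax": 0,"ay": 0,"az": 0,"claw": 1},{"tx": 0,"ty": 0,"tz": 0.001,"ax": 0,"ay": 0,"az": 0,"claw": 1},{"tx": 0,"ty": 0,"tz": 0,"ax": 0,"ay": 0,"az": 0,"claw": 1},{"tx": 0,"ty": 0,"tz": 0,"ax": 0,"ay": 0,"az": 0,"claw": 1},{"tx": 0,"ty": 0,"tz": 0,"ax": 0,"ay": 0,"az": 0,"claw": 1},{"tx": 0,"ty": 0,"tz": 0,"ax": 0,"ay": 0,"az": 0,"claw": 1},{"tx": 0,"ty": 0,"tz": 0,"ax": 0,"ay": 0,"az": 0,"claw": 1},{"tx": 0,"ty": 0,"tz": 0,"ax": 0,"ay": 0,"az": 0,"claw": 1}]}}

```text
clock: 6.4
tcp_pos: [0.4686, 0.3331, 0.2313]
orientation: [3.101, 0.504, 0.002]
contact_force: [-1.8, -4.3, 17.4]
grip_width: -0.0004
gripper_force: 9.0
```

17.4 N at a tip height of 0.058 m means it is on the hard stop. I'll release it and fly over the handle, opening the gripper and turning it into line.

Call:
{"op": "arm_command", "data": {"plan": [{"tx": 0,"ty": 0,"tz": -0.02,"ax": 0,"ay": 0,"az": 0,"claw": 1},{"tx": 0,"ty": 0,"tz": -0.04,"ax": 0,"ay": 0,"az": 0,"claw": 1},{"tx": 0,"ty": 0,"tz": -0.04,"ax": 0,"ay": 0,"az": 0,"claw": 1},{"tx": -0.0026,"ty": 0.035,"tz": 0,"ax": 0,"ay": 0,"az": 0,"claw": 0.6},{"tx": -0.0026,"ty": 0.035,"tz": 0,"ax": 0,"ay": 0,"az": 0,"claw": 0.3},{"tx": -0.0026,"ty": 0.035,"tz": 0,"ax": 0,"ay": 0,"az": 0,"claw": 0},{"tx": -0.0026,"ty": 0.035,"tz": 0,"ax": 0,"ay": 0,"az": 0,"claw": 0},{"tx": -0.0026,"ty": 0.035,"tz": 0,"ax": 0,"ay": 0,"az": 0,"claw": 0},{"tx": -0.0026,"ty": 0.035,"tz": 0,"ax": 0,"ay": 0,"az": 0,"claw": 0},{"tx": -0.0026,"ty": 0.035,"tz": 0,"ax": 0,"ay": 0,"az": 0,"claw": 0}]}}

```text
clock: 7.23
tcp_pos: [0.5283, 0.0933, 0.329]
orientation: [-3.1, -0.506, 0.003]
contact_force: [1.1, -0.0, 0.4]
grip_width: 0.0831
gripper_force: 0.0
```

Call:
{"op": "arm_command", "data": {"plan": [{"tx": -0.0026,"ty": 0.035,"tz": 0,"ax": 0,"ay": 0,"az": 0,"claw": 0},{"tx": -0.0026,"ty": 0.035,"tz": 0,"ax": 0,"ay": 0,"az": 0,"claw": 0},{"tx": -0.0026,"ty": 0.035,"tz": 0,"ax": 0,"ay": 0,"az": 0,"claw": 0},{"tx": -0.0026,"ty": 0.035,"tz": 0,"ax": 0,"ay": 0,"az": 0,"claw": 0},{"tx": -0.0026,"ty": 0.035,"tz": 0,"ax": 0,"ay": 0,"az": 0,"claw": 0},{"tx": 0,"ty": 0,"tz": 0,"ax": 0,"ay": 0,"az": 6.5,"claw": 0},{"tx": 0,"ty": 0,"tz": 0,"ax": 0,"ay": 0,"az": 6.6,"claw": 0},{"tx": 0,"ty": 0,"tz": 0,"ax": 0,"ay": 0,"az": 6.6,"claw": 0},{"tx": 0,"ty": 0,"tz": 0,"ax": 0,"ay": 0,"az": 0,"claw": 0},{"tx": 0,"ty": 0,"tz": 0,"ax": 0,"ay": 0,"az": 0,"claw": 0}]}}

```text
clock: 8.07
tcp_pos: [0.5717, -0.0748, 0.329]
orientation: [-3.141, 0.027, 0.002]
contact_force: [0.2, 0.4, -0.3]
grip_width: 0.0856
gripper_force: 0.0
```

Run:
```python
from h import *
o=r.get_obs();print(o['joints'],o['tcp_pos'],o['orientation'],o['grip_width'])
Rm=R.from_rotvec(o['orientation']).as_matrix(); print(Rm.round(3), 'yaw',np.degrees(np.arctan2(Rm[1,0],Rm[0,0])))
im,m,T=look('wrist','w4.png')
handle(im,m,T); find('tip_of','spade_end','wrist',T)
```

```text
[ 0.23652021  0.41575667 -0.27294016  1.85241171  0.13989397  0.89354738
 -1.69016859] [ 0.57166378 -0.07476941  0.32901451] [-3.14130420e+00  2.67281743e-02  2.44976328e-03] 0.08555021159130147
[[ 1.    -0.017 -0.002]
 [-0.017 -1.     0.   ]
 [-0.002 -0.    -1.   ]] yaw -0.9749857072423764
handle 2941 (578.9099731445312, -70.23829650878906) (22.657379150390625, 116.9565200805664) 88.84564208984375
[[520.2154   -80.38659 ]
 [637.14813  -82.74279 ]
 [637.60455  -60.090004]
 [520.6718   -57.733803]]
wrist tip_of spade_end 0.62 [ 0.6369 -0.0707  0.0189]
```

View pics/w4.png

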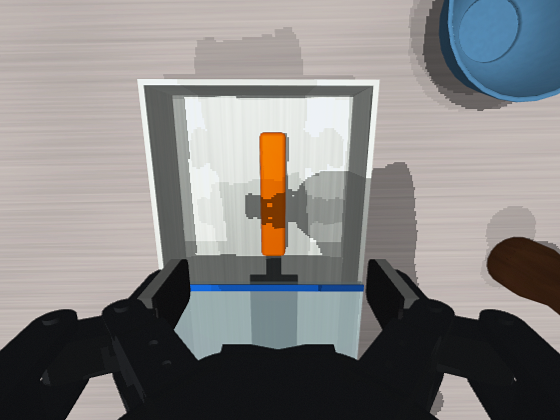

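The handle centre is at column 273 and the finger midline at 278, so I need about 4.5 mm to the left. Then descend and close.

Call:
{"op": "arm_command", "data": {"plan": [{"tx": 0,"ty": -0.0045,"tz": 0.03,"ax": 0,"ay": 0,"az": 0,"claw": 0},{"tx": 0,"ty": 0,"tz": 0.03,"ax": 0,"ay": 0,"az": 0,"claw": 0},{"tx": 0,"ty": 0,"tz": 0.03,"ax": 0,"ay": 0,"az": 0,"claw": 0},{"tx": 0,"ty": 0,"tz": 0.03,"ax": 0,"ay": 0,"az": 0,"claw": 0},{"tx": 0,"ty": 0,"tz": 0.02,"ax": 0,"ay": 0,"az": 0,"claw": 0},{"tx": 0,"ty": 0,"tz": 0.008,"ax": 0,"ay": 0,"az": 0,"claw": 0},{"tx": 0,"ty": 0,"tz": 0,"ax": 0,"ay": 0,"az": 0,"claw": 0},{"tx": 0,"ty": 0,"tz": 0,"ax": 0,"ay": 0,"az": 0,"claw": 0},{"tx": 0,"ty": 0,"tz": 0,"ax": 0,"ay": 0,"az": 0,"claw": 0.3},{"tx": 0,"ty": 0,"tz": 0,"ax": 0,"ay": 0,"az": 0,"claw": 0.5}], "squeeze": 60}}

```text
clock: 9.0
tcp_pos: [0.5729, -0.0708, 0.1833]
orientation: [3.141, -0.033, 0.005]
contact_force: [0.8, 0.6, -0.1]
grip_width: 0.064
gripper_force: 0.0
```

Call:
{"op": "arm_command", "data": {"plan": [{"tx": 0,"ty": 0,"tz": 0,"ax": 0,"ay": 0,"az": 0,"claw": 0.6},{"tx": 0,"ty": 0,"tz": 0,"ax": 0,"ay": 0,"az": 0,"claw": 0.7},{"tx": 0,"ty": 0,"tz": 0,"ax": 0,"ay": 0,"az": 0,"claw": 0.8},{"tx": 0,"ty": 0,"tz": 0,"ax": 0,"ay": 0,"az": 0,"claw": 1},{"tx": 0,"ty": 0,"tz": 0,"ax": 0,"ay": 0,"az": 0,"claw": 1},{"tx": 0,"ty": 0,"tz": 0,"ax": 0,"ay": 0,"az": 0,"claw": 1},{"tx": 0,"ty": 0,"tz": 0,"ax": 0,"ay": 0,"az": 0,"claw": 1},{"tx": 0,"ty": 0,"tz": 0,"ax": 0,"ay": 0,"az": 0,"claw": 1},{"tx": 0,"ty": 0,"tz": 0,"ax": 0,"ay": 0,"az": 0,"claw": 1},{"tx": 0,"ty": 0,"tz": 0,"ax": 0,"ay": 0,"az": 0,"claw": 1}], "squeeze": 60}}

```text
clock: 9.83
tcp_pos: [0.5725, -0.0708, 0.1825]
orientation: [3.141, -0.033, 0.002]
contact_force: [-1.8, 0.2, 6.4]
grip_width: 0.0226
gripper_force: 59.8
```

Gripped at 22.6 mm opening and 60 N. Now I'll tilt the handle end up about the blade tip (2° per row, 18° in all) while drawing it out slightly.

Call:
{"op": "arm_command", "data": {"plan": [{"tx": -0.0041,"ty": 0,"tz": -0.0068,"ax": 0,"ay": 2,"az": 0,"claw": 1},{"tx": -0.0041,"ty": 0,"tz": -0.0068,"ax": 0,"ay": 2,"az": 0,"claw": 1},{"tx": -0.0041,"ty": 0,"tz": -0.0063,"ax": 0,"ay": 2,"az": 0,"claw": 1},{"tx": -0.0041,"ty": 0,"tz": -0.0063,"ax": 0,"ay": 2,"az": 0,"claw": 1},{"tx": -0.0041,"ty": 0,"tz": -0.0063,"ax": 0,"ay": 2,"az": 0,"claw": 1},{"tx": -0.0041,"ty": 0,"tz": -0.0063,"ax": 0,"ay": 2,"az": 0,"claw": 1},{"tx": -0.0041,"ty": 0,"tz": -0.0063,"ax": 0,"ay": 2,"az": 0,"claw": 1},{"tx": -0.0041,"ty": 0,"tz": -0.0063,"ax": 0,"ay": 2,"az": 0,"claw": 1},{"tx": -0.0041,"ty": 0,"tz": -0.0063,"ax": 0,"ay": 2,"az": 0,"claw": 1},{"tx": 0,"ty": 0,"tz": 0,"ax": 0,"ay": 0,"az": 0,"claw": 1}], "squeeze": 80}}

```text
clock: 10.67
tcp_pos: [0.5266, -0.0699, 0.2339]
orientation: [3.099, -0.033, 0.492]
contact_force: [0.2, 0.5, -1.7]
grip_width: 0.0221
gripper_force: 78.9
```

Run:
```python
from h import *
o=r.get_obs();print(o['joints'],o['tcp_pos'],o['contact_force'],o['grip_width'])
print(R.from_rotvec(o['orientation']).as_matrix().round(3))
im,m,T=look('side','s2.png'); find('tip_of','spade_end','side',T)
c=im[170:270,220:360]; cv2.imwrite('pics/s2c.png',cv2.resize(c,None,fx=5,fy=5,interpolation=2)[:,:,::-1])
```

```text
[ 0.15858132  0.43786943 -0.17471847  2.13457783  0.29259312  0.27046281
 -1.85026704] [ 0.52659942 -0.0699093   0.23393992] [ 0.24356728  0.51038217 -1.66589088] 0.022067267535552115
[[ 0.951 -0.021  0.309]
 [-0.02  -1.    -0.007]
 [ 0.309  0.001 -0.951]]
side tip_of spade_end 0.55 [ 0.6394 -0.0741  0.0917]
side tip_of spade_end 0.3 [ 0.5234 -0.0661  0.0391]
```

View pics/s2c.png

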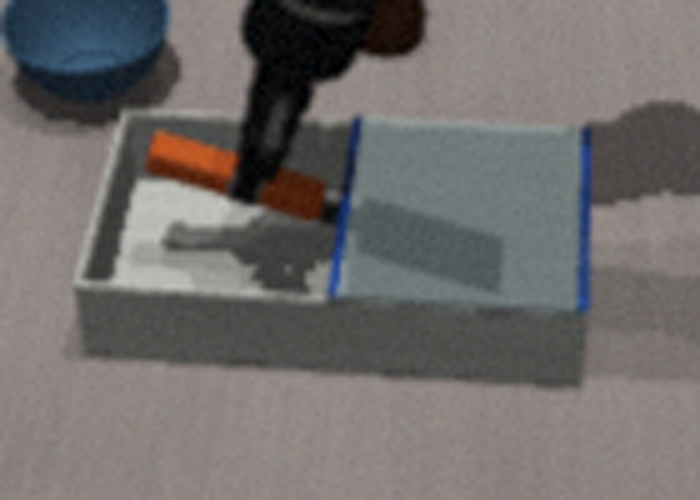

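The side view shows the handle clear of the wall, tilted, with the blade still under the cover and free of it. Next I'll draw along the spade's axis and then go straight up.

Call:
{"op": "arm_command", "data": {"plan": [{"tx": 0.02,"ty": 0,"tz": 0,"ax": 0,"ay": 0,"az": 0,"claw": 1},{"tx": 0.02,"ty": 0,"tz": 0,"ax": 0,"ay": 0,"az": 0,"claw": 1},{"tx": 0.02,"ty": 0,"tz": 0,"ax": 0,"ay": 0,"az": 0,"claw": 1},{"tx": 0.02,"ty": 0,"tz": 0,"ax": 0,"ay": 0,"az": 0,"claw": 1},{"tx": 0.02,"ty": 0,"tz": 0,"ax": 0,"ay": 0,"az": 0,"claw": 1},{"tx": 0.02,"ty": 0,"tz": 0,"ax": 0,"ay": 0,"az": 0,"claw": 1},{"tx": 0.02,"ty": 0,"tz": 0,"ax": 0,"ay": 0,"az": 0,"claw": 1},{"tx": 0.01,"ty": 0,"tz": 0,"ax": 0,"ay": 0,"az": 0,"claw": 1},{"tx": 0,"ty": 0,"tz": 0,"ax": 0,"ay": 0,"az": 0,"claw": 1},{"tx": 0,"ty": 0,"tz": 0,"ax": 0,"ay": 0,"az": 0,"claw": 1}]}}

```text
clock: 11.6
tcp_pos: [0.6706, -0.0728, 0.2791]
orientation: [3.1, -0.033, 0.489]
contact_force: [0.6, -0.1, -2.1]
grip_width: 0.0223
gripper_force: 78.9
```

Call:
{"op": "arm_command", "data": {"plan": [{"tx": 0.0062,"ty": 0,"tz": -0.019,"ax": 0,"ay": 0,"az": 0,"claw": 1},{"tx": 0.0062,"ty": 0,"tz": -0.019,"ax": 0,"ay": 0,"az": 0,"claw": 1},{"tx": 0.0062,"ty": 0,"tz": -0.019,"ax": 0,"ay": 0,"az": 0,"claw": 1},{"tx": 0.0062,"ty": 0,"tz": -0.019,"ax": 0,"ay": 0,"az": 0,"claw": 1},{"tx": 0.0062,"ty": 0,"tz": -0.019,"ax": 0,"ay": 0,"az": 0,"claw": 1},{"tx": 0.0062,"ty": 0,"tz": -0.019,"ax": 0,"ay": 0,"az": 0,"claw": 1},{"tx": 0.0062,"ty": 0,"tz": -0.019,"ax": 0,"ay": 0,"az": 0,"claw": 1},{"tx": 0.0062,"ty": 0,"tz": -0.019,"ax": 0,"ay": 0,"az": 0,"claw": 1},{"tx": 0.0031,"ty": 0,"tz": -0.0095,"ax": 0,"ay": 0,"az": 0,"claw": 1},{"tx": 0,"ty": 0,"tz": 0,"ax": 0,"ay": 0,"az": 0,"claw": 1}]}}

```text
clock: 12.43
tcp_pos: [0.6707, -0.0728, 0.4519]
orientation: [3.098, -0.033, 0.496]
contact_force: [1.1, -0.7, -0.8]
grip_width: 0.0218
gripper_force: 78.9
```

Call:
{"op": "arm_command", "data": {"plan": [{"tx": 0,"ty": 0,"tz": 0,"ax": 0,"ay": 0,"az": 0,"claw": 1},{"tx": 0,"ty": 0,"tz": 0,"ax": 0,"ay": 0,"az": 0,"claw": 1},{"tx": 0,"ty": 0,"tz": 0,"ax": 0,"ay": 0,"az": 0,"claw": 1},{"tx": 0,"ty": 0,"tz": 0,"ax": 0,"ay": 0,"az": 0,"claw": 1},{"tx": 0,"ty": 0,"tz": 0,"ax": 0,"ay": 0,"az": 0,"claw": 1},{"tx": 0,"ty": 0,"tz": 0,"ax": 0,"ay": 0,"az": 0,"claw": 1},{"tx": 0,"ty": 0,"tz": 0,"ax": 0,"ay": 0,"az": 0,"claw": 1},{"tx": 0,"ty": 0,"tz": 0,"ax": 0,"ay": 0,"az": 0,"claw": 1},{"tx": 0,"ty": 0,"tz": 0,"ax": 0,"ay": 0,"az": 0,"claw": 1},{"tx": 0,"ty": 0,"tz": 0,"ax": 0,"ay": 0,"az": 0,"claw": 1}]}}

```text
clock: 13.27
tcp_pos: [0.6707, -0.0728, 0.4498]
orientation: [3.099, -0.033, 0.491]
contact_force: [0.6, 0.3, -1.9]
grip_width: 0.0218
gripper_force: 78.9
```

Run:
```python
from h import *
o=r.get_obs();print(o['tcp_pos'],o['contact_force'],o['grip_width'],abs(o['qvel']).max())
im,m,T=look('side','s3.png')
for t in('spade_end','spade_tip','bell_top'): find('tip_of',t,'side',T)
```

```text
[ 0.67071097 -0.07283576  0.44980328] [ 0.55568731  0.26253792 -1.87922972] 0.021835717307205176 0.0014782295887578953
side tip_of spade_end 0.97 [ 0.7826 -0.0754  0.3097]
side tip_of spade_end 0.38 [ 0.6688 -0.0698  0.2584]
side tip_of spade_tip 0.9 [ 0.5471 -0.0681  0.2242]
side tip_of bell_top 0.58 [0.3378 0.2942 0.084 ]
side tip_of bell_top 0.5 [0.4558 0.4636 0.079 ]
side tip_of bell_top 0.49 [0.469  0.3384 0.0633]
```

View pics/s3.png

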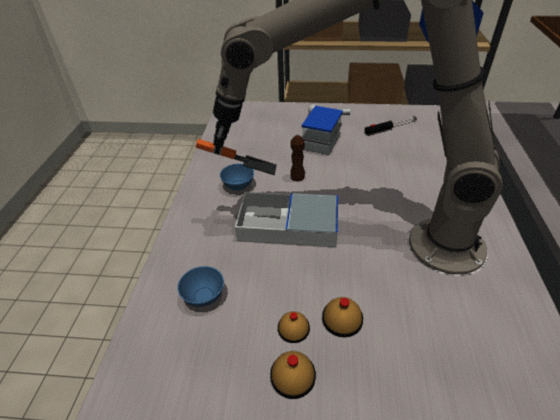

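The picture shows the spade held clear over the pan from px (200,145) to (275,168). Its tip is at z = 0.22, nothing else has moved, and the plunger is back up.

```bash
python3 -c "
from bench import r
print(r.hand_in())"
```

```text
the job is handed in; nothing more can be done
None
```

I rang the smallest bell down to its stop and it sprang back. The spade is out of the pan, held still with its lowest point about 15 cm above the pan, and I handed the job in at about 13 s with the grinder, bowls and boxes untouched.

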